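Make the tape dispenser ready for wrapping

ROBOT

A 6-joint arm with a two-finger parallel gripper is mounted at the origin on the work surface. World frame = base frame: x ahead of the robot, y to its left, z up, the work surface at z = 0. Lengths are in mm, angles in rad, forces in N, time in s.
With the tool pointing down it reaches from about 375 to 925 mm from the base axis. Payload 5.7 kg.
Tool frame: the origin (TCP) lies on the centre line of the jaws, within the pads' length; the fingertips stand 14 mm ahead of it and the grasp point (between the pads) lies 5 mm behind it; x points along the fingers, z is the direction in which the jaws open and shut, and the axes are right-handed (so a half turn about x gives the same grasp; the last joint's range is limited). The gripper opens to 85 mm and grips with 20 to 120 N. Pads are 22 mm wide; open, the fingers measure 114 mm over their backs; the gripper's body (76 mm by 85 mm) begins 54 mm behind the grasp point. The pads swing forward as they close: fully open they stand 13 mm farther back than shut.
Start: joints at [1.061, 0.359, 1.51, -0, 1.272, -0.115], TCP at [230.765, 553.816, 245.267] pointing down, gripper open.
Joint ranges: [-2.97, 2.97], [-1.01, 2.36], [0.21, 2.38], [-0.96, 4.11], [0.2, 2.71], [-2.98, 2.98]. Speed limits (rad/s): [2.39, 2.39, 3.14, 3.14, 3.14, 3.14].

INTERFACE

Orientations are given as a unit quaternion [x, y, z, w].
In Python, from workcell import arm, claw, kinematics, status, optics gives the robot as it stands. Calls block until the motion is done:
- arm.move_pose(position, orientation): joint-space move of the TCP to a pose.
- arm.move_linear(position, frame=None, rate=150, force_limit=None): straight line of the TCP; frame=None keeps the orientation; rate is the mean speed in mm/s. With force_limit (N) it stops when the force on the tool has changed by that much, and returns True; else False.
- arm.movej(angles): joint-space move.
- claw.open_jaws() and claw.grasp(grasp_force=None): open the fingers fully, or close them until they stop; grasp_force is the grip in N (None keeps the last).
- arm.pause(seconds).
- kinematics.inverse_kinematics(position, orientation): joint angles nearest the present ones, or None.
- status.observe(): the state.
- optics.grab_frame(name): name is "scene" or "top"; returns a dict with "img" (480x640x3 uint8, red, green, blue), "fx", "fy", "cx", "cy" (pixels), "k1" (the pictures are not rectified: a ray, as slopes to the right and down, at radius r is drawn at 1 + k1 r^2 times it, then the intrinsics apply), "world_to_cam" (4x4, takes a point from world to camera coordinates). Camera axes: x right, y up, looking along -z (the intrinsics and any distortion apply to the point x, -y, -z); pixel columns grow to the right and rows downward; lengths in mm; the calibration is good to about 2 mm. A picture is of the moment at which its call begins. There is no depth.
A pose or a line that the arm cannot do raises arm.IKError and nothing moves.
- arm.sign_off(): hands the job in, once; it reports no verdict.
The state is a dict: "clock": time; "q": joint angles; "qd": joint speeds; "tau": joint torques, N m; "eef_pos": TCP position; "eef_rot": TCP orientation; "contact_force": force on the tool from outside, world axes, zero at the start; "moment": the same for the moment, N m; "opening": finger opening in mm.
Only numpy, scipy, OpenCV 4.12 (cv2) and the standard library are available. Lean on these libraries where they do the work, as an engineer would, in place of code of your own. Each camera call takes 0.05 s, during which the arm holds its last target.

TASK

Get the electric tape dispenser ready for wrapping: swing its raised feed cover down until it lies shut, and turn the dial sunk in the round well until its pointer stands at the one long tick. Only then, with both as they should be, nudge the flush power switch by its ridge towards the dial until it clicks over to on. Do not shift the gift box, spare tape roll, jar and scissors lying around it.

Things in the scene. Friction and masses are not known exactly. Their poses are not given: they have to be found in the camera images.
- dispenser: Grey electric tape dispenser, 264 x 214 mm, immovable. Origin: centre of its underside, on the table; x points from its front (cutter, nearer the robot) to its rear, y to its left, z up. Right part (y -105 to -5 mm): flat level control deck, 85 mm above the table, with switch and dial. Left part: tape lane, with a 100 mm roll of tape behind the cover (centre x 66, y 53, top z 132 mm)
- cover (a joint): Angle (rad) of the light grey feed cover: 0 shut (level), positive raised, stop at 1.35. A plate 115 mm long from hinge to free edge, 96 mm wide, 6 mm thick; a 40 mm wide thumb tab stands 10 mm past the free edge. Hinged at its rear edge; swings forward and down to shut. A stiff hinge (0.1 N m) holds it wherever it is left. Shut, its upper face is 92 mm above the table
- cover_hinge (a point): On the cover's hinge axis, at mid width, 89 mm above the table and 3 mm under the shut cover's upper face; dispenser frame x -5, y 51 mm. The axis is the dispenser's y axis
- cover_edge (a point): Middle of the cover's free edge, on its upper face (that which looks up when shut and to the rear when raised), 115 mm from the hinge axis. Its x axis points from the free edge to the hinge, its z axis out of the upper face
- dial (a joint): Angle (rad) of the black tape-length dial: 0 at its counter-clockwise stop, grows clockwise seen from above, stop at 4.71. Eleven white ticks 0.471 rad apart stand around the well; the one long tick is the middle one, reached at 2.356, where the pointer points to the dispenser's rear (+x). Plain friction of 0.04 N m: it stays where it is left
- dial_grip (a point): On the dial's upright axis, half-way up its grip bar, 7.5 mm below the deck; dispenser frame x 52, y -55 mm. Round well 68 mm in diameter, 18 mm deep; on its floor the dial's skirt disc (48 mm diameter, 4 mm high) and on that a bar 40 mm long, 10 mm thick, 13 mm high, its top 1 mm below the deck. The point's x axis lies along the bar, towards the end with the white pointer line; z is up
- power (a joint): Travel (m) of the black slide switch: 0 off (front end), 0.008 on (rear end, nearer the dial and a small white pip). It slides along the dispenser's x axis. Its over-centre detent spring resists with about 4 N at first, less towards the middle; past 4 mm it snaps by itself to the end, short of that it springs back
- power_ridge (a point): Centre of the top of the switch's ridge. The ridge is the only part proud of the deck: 4.5 mm high, 5 mm long along the travel, 14 mm wide; it moves with the switch (off: dispenser frame x -62, y -55 mm; on: x -54 mm)
- gift_box: Bystander: paper-wrapped gift box 130 x 90 x 55 mm, loose. Origin: centre of its underside
- spare_roll: Bystander: roll of brown tape lying flat, 100 mm in diameter, 48 mm high, loose. Origin: centre of its underside
- honey_jar: Bystander: jar 68 mm in diameter, 85 mm high, loose. Origin: centre of its underside
- scissors: Bystander: scissors lying flat, 165 mm long, 68 mm wide, 10 mm high, loose. Origin: on the table near the pivot; blades along its x axis

How it is judged:
By the outcome, as a careful person would: the job done as asked, in the order asked, and still so for the second after the job is handed in, with the robot touching nothing.
It also fails if it takes over 51 s, if anything falls off the work surface, if the arm or the gripper's body presses on something with over 40 N, if the wrist force passes 120 N, or if a joint passes its speed limit or range.

## Working session

There is one attempt and no reset: what is moved stays moved. The work goes in short steps, each a Python script; the robot and the scene stay as the last script left them, time stands still between calls to the robot, and variables do not carry over. Pictures are saved under pics/ and viewed, and the job is handed in when it is done.

```bash
mkdir -p pics; ls; python3 - <<'E'
from workcell import arm, claw, kinematics, status, optics
import cv2,numpy as np
s=status.observe(); print(s)
for n in("scene","top"):
    f=optics.grab_frame(n); cv2.imwrite(f"pics/{n}0.png",f["img"][:,:,::-1]); print(n,{k:v for k,v in f.items() if k!="img"})
E
```

```text
pics
{'clock': 0.0, 'q': array([ 1.06092347e+00,  3.59480747e-01,  1.51147100e+00,  6.20574036e-06,
        1.27250673e+00, -1.15110942e-01]), 'qd': array([-1.14972088e-03,  2.08291522e-04,  1.04819620e-03,  7.51260205e-05,
       -1.78770914e-03,  1.15295493e-03]), 'tau': array([ 4.24597065e-04, -5.27637827e+01, -2.78619021e+01, -3.30213725e-04,
        1.32400866e-02,  2.34902052e-05]), 'eef_pos': array([230.43128013, 553.25285604, 244.45333724]), 'eef_rot': array([-0.39253875,  0.588931  ,  0.39194156,  0.58775456]), 'contact_force': array([ 0.33481478, -0.16110929, -0.23819453]), 'moment': array([-0.02922707, -0.03040355, -0.0572394 ]), 'opening': 85.41548722078115}
scene {'fx': 602.0064030437418, 'fy': 602.0064030437418, 'cx': 311.9538315218351, 'cy': 238.07795673903746, 'k1': -0.03272411349724477, 'world_to_cam': array([[-7.92933938e-01,  6.09288670e-01, -4.80485088e-03,
         4.69639788e+02],
       [-3.75975608e-01, -4.83062258e-01,  7.90754827e-01,
         1.83225781e+02],
       [ 4.79476915e-01,  6.28822846e-01,  6.12114137e-01,
        -1.41970842e+03],
       [ 0.00000000e+00,  0.00000000e+00,  0.00000000e+00,
         1.00000000e+00]])}
top {'fx': 561.8048050398767, 'fy': 561.8048050398767, 'cx': 322.7578760093732, 'cy': 236.87259696636386, 'k1': 0.05479726046769441, 'world_to_cam': array([[ 1.30679855e-03, -9.99980405e-01, -6.12223885e-03,
         5.57452555e+01],
       [ 9.95715993e-01,  7.35143539e-04,  9.24614509e-02,
        -6.17108133e+02],
       [-9.24551384e-02, -6.21683963e-03,  9.95697443e-01,
        -1.02368711e+03],
       [ 0.00000000e+00,  0.00000000e+00,  0.00000000e+00,
         1.00000000e+00]])}
```

View pics/scene0.png

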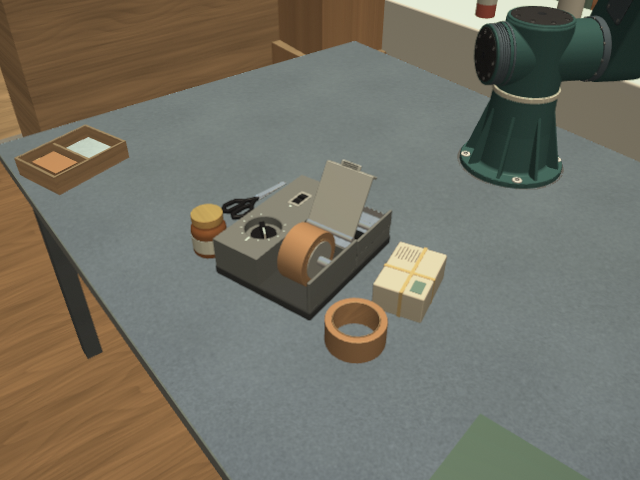

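View pics/top0.png

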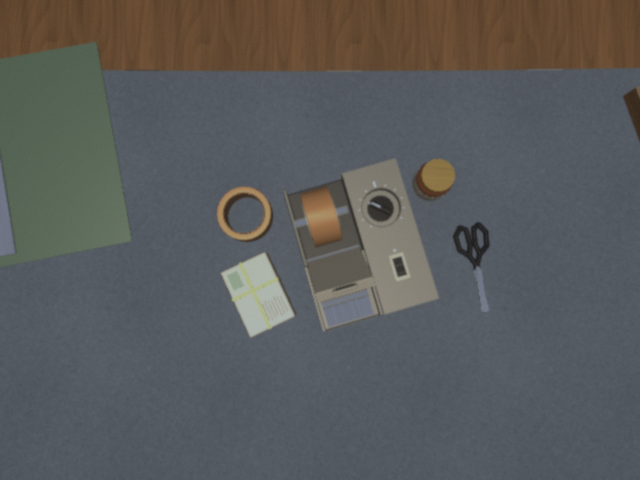

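The scene view shows the cover raised at about (345,200) and the dial at (263,232). In the top view the deck corners are near (343,174), (397,160), (438,298) and (384,313), the dial is near (380,207) and the switch near (400,266). I'll enlarge both views.

```bash
python3 - <<'E'
import cv2
a=cv2.imread("pics/top0.png")[150:340,270:450]; cv2.imwrite("pics/top0z.png",cv2.resize(a,None,fx=3.1,fy=3.1,interpolation=cv2.INTER_CUBIC))
a=cv2.imread("pics/scene0.png")[145:325,185:455]; cv2.imwrite("pics/scene0z.png",cv2.resize(a,None,fx=2.9,fy=2.9,interpolation=cv2.INTER_CUBIC))
E
```

```text
(no output)
```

View pics/top0z.png

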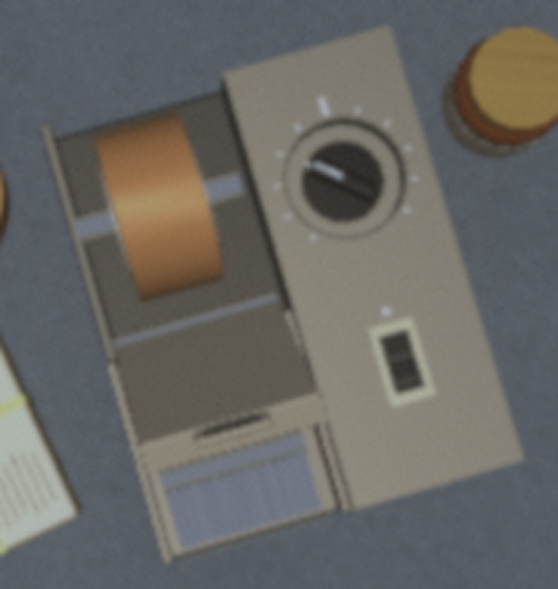

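View pics/scene0z.png

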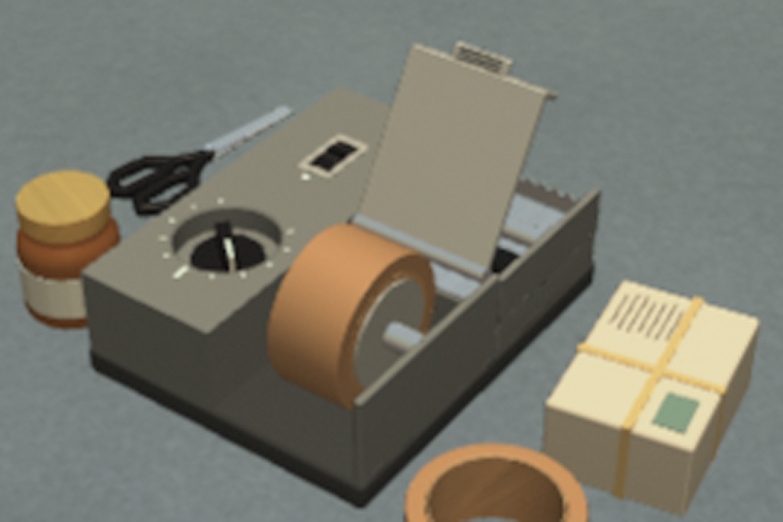

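```bash
cat > h.py <<'E'
import numpy as np, cv2
from scipy.spatial.transform import Rotation as R
from workcell import arm, claw, kinematics, status, optics
def ray(f,u,v):
    d=np.array([(u-f["cx"])/f["fx"],(v-f["cy"])/f["fy"]]); s=d.copy()
    for _ in range(30): s=d/(1+f["k1"]*(s@s))
    M=f["world_to_cam"]; c=-M[:3,:3].T@M[:3,3]
    r=M[:3,:3].T@np.array([s[0],-s[1],-1]); return c,r/np.linalg.norm(r)
def plane(f,u,v,z):
    c,r=ray(f,u,v); return c+r*(z-c[2])/r[2]
def tri(f,p,g,q):
    c1,r1=ray(f,*p); c2,r2=ray(g,*q)
    A=np.stack([r1,-r2],1); t=np.linalg.lstsq(A,c2-c1,rcond=None)[0]
    a,b=c1+t[0]*r1,c2+t[1]*r2; return (a+b)/2,np.linalg.norm(a-b)
def proj(f,P):
    p=f["world_to_cam"]@np.append(P,1); s=np.array([p[0],-p[1]])/-p[2]; s=s*(1+f["k1"]*(s@s))
    return np.array([f["fx"]*s[0]+f["cx"],f["fy"]*s[1]+f["cy"]])
E
python3 - <<'E'
from h import *
np.set_printoptions(precision=2,suppress=True)
t=optics.grab_frame("top");s=optics.grab_frame("scene")
import pickle;pickle.dump((t,s),open("f0.pkl","wb"))
T=lambda x,y:((x+.5)/3.1-.5+270,(y+.5)/3.1-.5+150)
S=lambda x,y:((x+.5)/2.9-.5+185,(y+.5)/2.9-.5+145)
tp=dict(rl=(224,72),rr=(391,27),fr=(523,458),fl=(352,509),pip=(387,311),tick=(323,106))
sp=dict(rl=(207,333),rr=(85,273),fr=(340,87),pip=(306,177),tick=(181,271))
for k in tp:
    print(k,plane(t,*T(*tp[k]),85), tri(t,T(*tp[k]),s,S(*sp[k])) if k in sp else "", plane(s,*S(*sp[k]),85) if k in sp else "")
print("cov edge", [tri(t,T(*a),s,S(*b)) for a,b in [((141,445),(551,96)),((322,398),(414,44))]])
E
```

```text
rl [726.88  21.88  85.  ] (array([727.15,  22.04,  82.23]), np.float64(0.7681374461575136)) [728.59  25.24  85.  ]
rr [753.13 -74.6   85.  ] (array([753.29, -74.45,  79.67]), np.float64(2.645171441700548)) [755.51 -66.94  85.  ]
fr [ 505.72 -146.2    85.  ] (array([ 505.35, -146.59,   81.59]), np.float64(0.8589092955880546)) [ 508.33 -141.8    85.  ]
fl [476.88 -49.73  85.  ]  
pip [588.67 -70.7   85.  ] (array([588.86, -71.06,  81.85]), np.float64(0.08420191979831669)) [591.43 -67.28  85.  ]
tick [706.98 -35.1   85.  ] (array([707.47, -35.35,  82.95]), np.float64(0.24389258936943534)) [708.87 -33.13  85.  ]
cov edge [(array([511.97,  68.52, 182.85]), np.float64(3.402987886343371)), (array([537.27, -25.11, 183.61]), np.float64(0.06518932099315738))]
```

```bash
cat > m.py <<'E'
from h import *
import pickle
np.set_printoptions(precision=2,suppress=True)
t,s=pickle.load(open("f0.pkl","rb"))
T=lambda x,y:((x+.5)/3.1-.5+270,(y+.5)/3.1-.5+150)
S=lambda x,y:((x+.5)/2.9-.5+185,(y+.5)/2.9-.5+145)
tp=dict(rl=(224,72),rr=(391,27),fr=(523,458),fl=(352,509)); sp=dict(rl=(207,333),rr=(85,273),fr=(340,87))
mod=dict(rl=(132,-5),rr=(132,-105),fr=(-132,-105),fl=(-132,-5))
def fit(P,M):
    P=np.array(P);M=np.array(M);pc,mc=P.mean(0),M.mean(0);a=(P-pc);b=(M-mc)
    yaw=np.arctan2((b[:,0]*a[:,1]-b[:,1]*a[:,0]).sum(),(a*b).sum())
    c,q=np.cos(yaw),np.sin(yaw);r=np.array([[c,-q],[q,c]]);o=pc-r@mc
    print("yaw",yaw,"o",o,"res",(P-(M@r.T+o)).round(1).tolist());return yaw,o,r
for n,(f,d,L) in dict(top=(t,tp,T),scene=(s,sp,S)).items():
    P=[plane(f,*L(*d[k]),85)[:2] for k in d]
    yaw,o,r=fit(P,[mod[k] for k in d])
    for nm,p in dict(dial=(52,-55),sw=(-58,-55)).items():
        w=r@p+o; print(n,nm,w,"px",proj(f,[*w,85]))
    # masks: dark switch window / well (deck-level dark outline)
E
python3 m.py
python3 - <<'E'
from m import *
# switch: bright frame around slot; centroid of frame's hull in each view
for n,f,box in(("top",t,(385,250,418,285)),("scene",s,(283,185,315,212))):
    x0,y0,x1,y1=box; g=cv2.cvtColor(f["img"],cv2.COLOR_RGB2GRAY)[y0:y1,x0:x1]
    deck=np.median(g); m=((g<deck-35)|(g>deck+25)).astype(np.uint8)
    k,l,st,c=cv2.connectedComponentsWithStats(m); i=1+np.argmax(st[1:,4])
    cn=np.argwhere(l==i)[:,::-1].astype(np.float32); q=cv2.minAreaRect(cn); u=np.array(q[0])+[x0,y0]
    print(n,"slot",u,q[1],plane(f,*u,85)); 
    if n=="top": ut=u
    else: print("tri",tri(t,ut,s,u))
E
```

```text
yaw 0.2800584818742289 o [600.45  -9.31] res [[-1.8, -0.5], [-3.2, -0.9], [3.1, 0.5], [1.9, 0.9]]
top dial [665.63 -47.79] px [381.15 206.81]
top sw [559.91 -78.2 ] px [398.95 266.29]
yaw 0.28978274791131725 o [601.5   -5.06] res [[-0.8, -2.6], [-2.5, 1.0], [3.3, 1.6]]
scene dial [667.05 -42.91] px [263.89 226.67]
scene sw [561.63 -74.34] px [300.7  198.56]
yaw 0.2800584818742289 o [600.45  -9.31] res [[-1.8, -0.5], [-3.2, -0.9], [3.1, 0.5], [1.9, 0.9]]
top dial [665.63 -47.79] px [381.15 206.81]
top sw [559.91 -78.2 ] px [398.95 266.29]
yaw 0.28978274791131725 o [601.5   -5.06] res [[-0.8, -2.6], [-2.5, 1.0], [3.3, 1.6]]
scene dial [667.05 -42.91] px [263.89 226.67]
scene sw [561.63 -74.34] px [300.7  198.56]
top slot [399.14 266.31] (18.29448127746582, 8.524654388427734) [559.88 -78.54  85.  ]
scene slot [299.32 198.26] (10.0, 22.600000381469727) [563.11 -76.77  85.  ]
tri (array([560.48, -79.29,  82.48]), np.float64(1.3115061221493005))
```

```bash
cat >> h.py <<'E'
YAW=0.283; O=np.array([601.2,-8.2])
def W(x,y,z):
    c,s=np.cos(YAW),np.sin(YAW); return np.array([c*x-s*y+O[0],s*x+c*y+O[1],z])
def down(a,sgn=1):
    "tool down, jaw axis at angle a (local dispenser frame, from +x)"
    a=a+YAW; X=np.array([0,0,-1.]);Z=sgn*np.array([np.cos(a),np.sin(a),0]);Y=np.cross(Z,X)
    return R.from_matrix(np.stack([X,Y,Z],1)).as_quat()
def snap(tag,views=("top","scene")):
    out={}
    for n in views:
        f=optics.grab_frame(n); out[n]=f; cv2.imwrite(f"pics/{n}_{tag}.png",f["img"][:,:,::-1])
    return out
def zoom(f,box,k,path):
    x0,y0,x1,y1=box; cv2.imwrite(path,cv2.resize(f["img"][y0:y1,x0:x1,::-1],None,fx=k,fy=k,interpolation=cv2.INTER_CUBIC))
E
python3 - <<'E'
from h import *
np.set_printoptions(precision=3,suppress=True)
for nm,p in dict(cov=(-30,51,240),shut=(-85+6,51,106),dial=(52,-55,98),sw=(-80,-55,100)).items():
    for a in (0,np.pi/2):
        for s in(1,-1): print(nm,round(a,1),s,kinematics.inverse_kinematics(W(*p),down(a,s)))
print(down(np.pi/2))
E
```

```text
cov 0 1 [-0.066  0.305  1.606 -0.     1.23  -0.349]
cov 0 -1 [-0.066  0.305  1.606 -0.     1.23   2.793]
cov 1.6 1 [-0.066  0.305  1.606 -0.     1.23  -1.919]
cov 1.6 -1 [-0.066  0.305  1.606 -0.     1.23   1.222]
shut 0 1 [-0.099  0.41   1.85  -0.     0.882 -0.382]
shut 0 -1 [-0.099  0.41   1.85  -0.     0.882  2.76 ]
shut 1.6 1 [-0.099  0.41   1.85  -0.     0.882 -1.952]
shut 1.6 -1 [-0.099  0.41   1.85  -0.     0.882  1.189]
dial 0 1 [-0.173  0.6    1.494 -0.     1.047 -0.456]
dial 0 -1 [-0.173  0.6    1.494 -0.     1.047  2.686]
dial 1.6 1 [-0.173  0.6    1.494 -0.     1.047 -2.027]
dial 1.6 -1 [-0.173  0.6    1.494 -0.     1.047  1.115]
sw 0 1 [-0.28   0.458  1.779 -0.     0.905 -0.563]
sw 0 -1 [-0.28   0.458  1.779 -0.     0.905  2.579]
sw 1.6 1 [-0.28   0.458  1.779 -0.     0.905 -2.134]
sw 1.6 -1 [-0.28   0.458  1.779 -0.     0.905  1.008]
[ 0.566 -0.424 -0.566 -0.424]
```

```bash
python3 - <<'E'
from h import *
np.set_printoptions(precision=2,suppress=True)
claw.grasp(20)
q=down(0)
def tip(phi,r=85): return W(-5-r*np.cos(phi)+3*np.sin(phi)+12,51,89+r*np.sin(phi)+3*np.cos(phi)+14)
p=tip(1.12); arm.move_pose([p[0],p[1],262],q)
arm.move_linear(p,rate=150)
print(status.observe()["eef_pos"],p, status.observe()["opening"])
f0=status.observe()["contact_force"]
for phi in np.arange(1.0,0.05,-0.12):
    hit=arm.move_linear(tip(phi),rate=120,force_limit=25)
    o=status.observe(); print(round(phi,2),hit,o["eef_pos"],o["contact_force"]-f0)
    if hit: break
else:
    e=tip(0); e[2]-=3
    hit=arm.move_linear(e,rate=40,force_limit=12); o=status.observe(); print("end",hit,o["eef_pos"],o["contact_force"]-f0)
print(o["clock"])
fr=snap("c1"); zoom(fr["top"],(270,150,450,340),3.1,"pics/t1z.png"); zoom(fr["scene"],(185,145,455,325),2.9,"pics/s1z.png")
import pickle; pickle.dump(fr,open("f1.pkl","wb"))
E
```

```text
[561.22  33.37 181.31] [560.71  33.14 180.82] -0.06590075363293985
1.0 False [552.07  30.61 176.98] [-0.21  0.17  0.29]
0.88 False [543.87  28.23 170.76] [ 1.1  -0.02  0.75]
0.76 False [536.09  26.11 163.56] [ 0.77 -0.51  0.64]
0.64 False [529.33  24.25 155.85] [1.   0.08 1.19]
0.52 False [523.79  22.62 147.62] [-0.46 -0.85 -0.11]
0.4 False [519.21  21.26 138.74] [-0.57  0.37  0.12]
0.28 False [515.66  20.25 129.28] [ 0.71 -0.63 -0.12]
0.16 False [513.17  19.48 119.41] [ 0.21 -1.69  0.7 ]
end True [512.97  19.03 105.93] [-2.08  0.35 11.06]
6.2667
```

View pics/s1z.png

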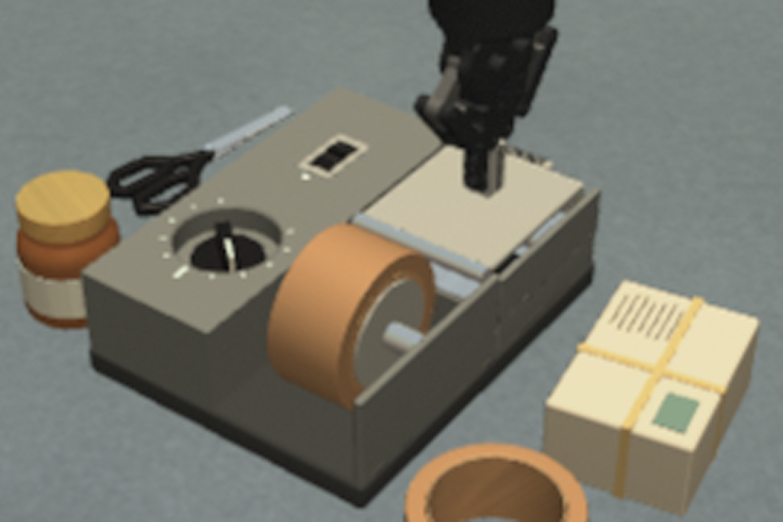

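View pics/t1z.png

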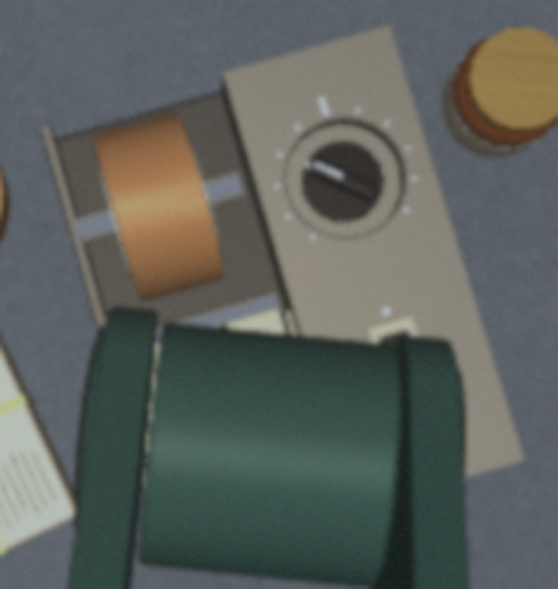

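The cover lies shut: level in the scene view, with contact at z 92. I'll compare the fingertip's known position with its scene pixel to check the calibration, then work on the dial.

```bash
python3 - <<'E'
from h import *
import pickle
np.set_printoptions(precision=2,suppress=True)
fr=pickle.load(open("f1.pkl","rb")); s=fr["scene"]
c,sn=np.cos(YAW),np.sin(YAW)
for dx in(-14.5,0,14.5):
  for dy in(-11,0,11):
    p=np.array([512.97+c*dx-sn*dy,19.03+sn*dx+c*dy,91.9]); u=proj(s,p); print(dx,dy,(u-[185,145]+.5)*2.9-.5)
zoom(s,(325,175,375,225),12,"pics/s1zz.png")
print([(u-[325,175]+.5)*12-.5 for u in [proj(s,[512.97,19.03,91.9])]])
E
```

```text
-14.5 -11 [484.04 169.61]
-14.5 0 [498.46 175.32]
-14.5 11 [513.02 181.09]
0 -11 [471.53 180.06]
0 0 [486.01 185.87]
0 11 [500.63 191.74]
14.5 -11 [458.81 190.69]
14.5 0 [473.35 196.6 ]
14.5 11 [488.04 202.57]
[array([332.66, 410.7 ])]
```

View pics/s1zz.png

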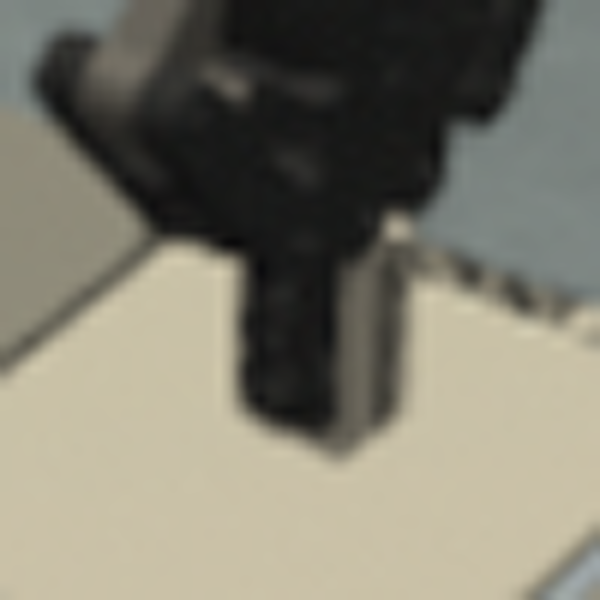

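```bash
cat >> h.py <<'E'
def pointer(f,c0,n="top",z=84,dump=False):
    "white pointer line by brightness mask inside the well; returns local angle of line and centre"
    P=[]
    g=cv2.cvtColor(f["img"],cv2.COLOR_RGB2GRAY)
    u0=proj(f,c0); H=range(int(u0[0])-25,int(u0[0])+26); V=range(int(u0[1])-25,int(u0[1])+26)
    pts=[];w=[]
    for v in V:
        for u in H:
            p=plane(f,u,v,z)
            if np.hypot(*(p-c0)[:2])<23: pts.append(p[:2]);w.append(float(g[v,u]))
    pts=np.array(pts);w=np.array(w); b=np.median(w); w=np.clip(w-b-0.35*(w.max()-b),0,None)
    m=(pts*w[:,None]).sum(0)/w.sum(); C=((pts-m).T*w)@(pts-m); e,v=np.linalg.eigh(C); d=v[:,1]
    if d@(m-c0[:2])<0: d=-d
    return np.arctan2(d[1],d[0])-YAW, np.arctan2(*(m-c0[:2])[::-1])-YAW, m
E
python3 - <<'E'
from h import *
import pickle
np.set_printoptions(precision=2,suppress=True)
t,s=pickle.load(open("f0.pkl","rb"))
for n,f in(("top",t),("scene",s)): print(n,W(52,-55,84),pointer(f,W(52,-55,84)))
zoom(t,(355,180,410,235),10,"pics/dz.png");zoom(s,(235,205,295,255),10,"pics/dzs.png")
print((proj(t,W(52,-55,84))-[355,180]+.5)*10,(proj(s,W(52,-55,84))-[235,205]+.5)*10)
E
```

```text
top [666.49 -46.49  84.  ] (np.float64(1.6240105656827457), np.float64(0.08764413611122807), array([676.57, -42.57]))
scene [666.49 -46.49  84.  ] (np.float64(2.167849652442854), np.float64(0.7919734436335994), array([671.36, -37.49]))
[258.58 269.09] [285.58 215.6 ]
```

View pics/dz.png

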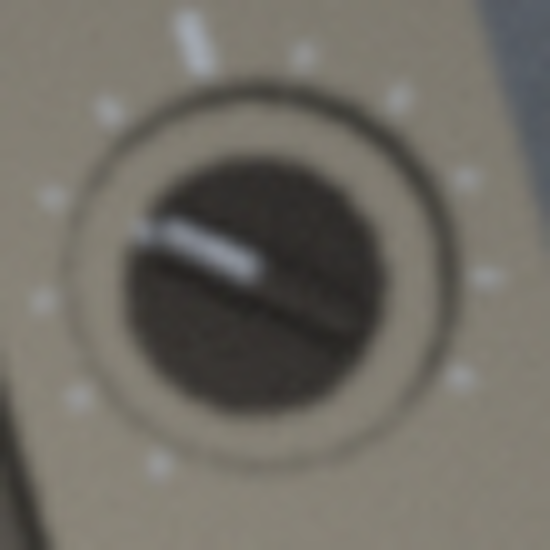

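View pics/dzs.png

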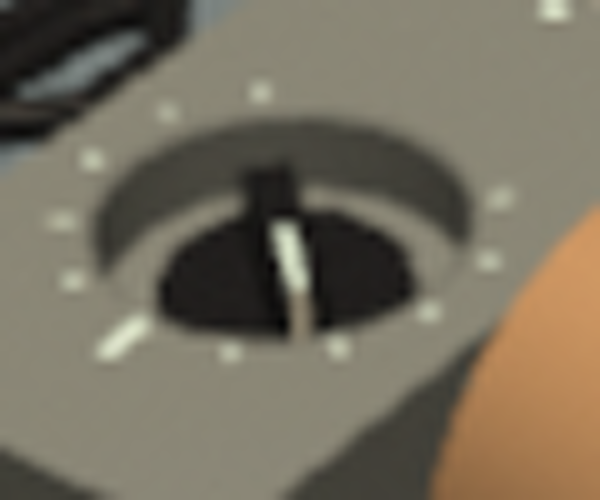

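```bash
python3 - <<'E'
from h import *
import pickle
from scipy.optimize import least_squares
np.set_printoptions(precision=2,suppress=True)
t,s=pickle.load(open("f0.pkl","rb"))
tt=[(108,110),(303,55),(400,98),(466,180),(487,278),(460,377),(53,197),(42,300),(79,398),(160,465)]
ss=[(260,92),(168,113),(92,160),(62,222),(74,280),(231,352),(338,347),(428,312),(489,261),(500,198)]
B=lambda p,o:np.array(p)/10-.5+o
for n,f,L,o in(("top",t,tt,(355,180)),("scene",s,ss,(235,205))):
    P=np.array([plane(f,*B(p,np.array(o)),85)[:2] for p in L])
    r=least_squares(lambda a:np.hypot(*(P-a[:2]).T)-a[2],[666,-46,40]); c=r.x[:2]
    # gap bisector (missing ticks at local +-pi): mean direction => yaw ; ticks symmetric about +x except the long one
    d=(P-c).sum(0); print(n,"centre",c,"R",r.x[2],"rms",np.sqrt((r.fun**2).mean()))
    an=np.sort((np.arctan2(*(P-c).T[::-1])-YAW)); k=np.round(an/.471); print("yaw est",YAW+(an-k*.471).mean(),(an-k*.471).std())
p1,p2=plane(t,*B((140,230),np.array((355,180))),84),plane(t,*B((258,268),np.array((355,180))),84); d=p1-p2
print("pointer top",np.arctan2(d[1],d[0])-YAW,p2,np.linalg.norm(d))
p1,p2=plane(s,*B((299,288),np.array((235,205))),84),plane(s,*B((283,228),np.array((235,205))),84); d=p1-p2
print("pointer scene",np.arctan2(d[1],d[0])-YAW,p2,np.linalg.norm(d))
E
```

```text
top centre [666.06 -47.16] R 39.6668011692233 rms 0.15023864573482013
yaw est 0.28382193516867077 0.009737277896215132
scene centre [668.25 -45.25] R 39.48801889695687 rms 0.23780886085929215
yaw est 0.28653705531156126 0.011083285192262498
pointer top 0.9722669403177779 [666.69 -46.39  84.  ] 22.039262808065576
pointer scene 0.8529546823396623 [668.93 -43.68  84.  ] 18.15337330048322
```

```bash
sed -i 's/^YAW=.*/YAW=0.285; O=np.array([601.6,-8.2])/' h.py; python3 - <<'E'
from h import *
np.set_printoptions(precision=3,suppress=True)
o=status.observe(); p=o["eef_pos"].copy(); p[2]+=50; arm.move_linear(p,rate=200)
a0=0.92-np.pi/2
c=W(52,-55,150); arm.move_pose(c,down(a0))
arm.move_linear(W(52,-55,108),rate=120)
f0=status.observe()["contact_force"]; m0=status.observe()["moment"]
hit=arm.move_linear(W(52,-55,92),rate=25,force_limit=12)
o=status.observe(); print(hit,o["eef_pos"],o["contact_force"]-f0,W(52,-55,0),o["clock"])
if hit and 95<o["eef_pos"][2]<101:
    z=o["eef_pos"].copy()
    for th in np.linspace(0.92,0,5)[1:]:
        arm.move_pose([*W(52,-55,0)[:2],z[2]-0.4],down(th-np.pi/2)); o=status.observe(); print(round(th,2),o["eef_pos"],o["contact_force"]-f0,(o["moment"]-m0))
p=o["eef_pos"].copy(); p[2]=150; arm.move_linear(p,rate=200)
arm.move_linear(W(-110,-55,200),rate=250)
fr=snap("d1"); print(status.observe()["clock"])
import pickle; pickle.dump(fr,open("f2.pkl","wb"))
zoom(fr["top"],(355,180,410,235),10,"pics/dz1.png");zoom(fr["scene"],(235,205,295,255),10,"pics/dzs1.png")
E
```

```text
True [667.459 -46.454  98.04 ] [-0.44   0.127  6.131] [666.966 -46.361   0.   ] 8.4583
0.69 [667.469 -46.52   98.071] [0.089 0.311 3.247] [-0.008  0.028  0.027]
0.46 [667.515 -46.502  98.068] [-0.258 -0.186  3.462] [-0.025 -0.005  0.05 ]
0.23 [667.512 -46.519  98.03 ] [-0.921 -0.1    3.851] [-0.024  0.002 -0.009]
0.0 [667.51  -46.54   98.081] [0.111 0.227 3.33 ] [-0.005 -0.086  0.   ]
11.1333
```

View pics/dz1.png

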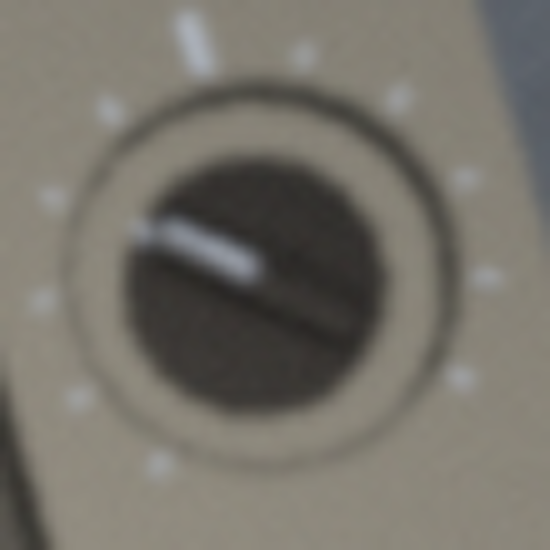

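View pics/dzs1.png

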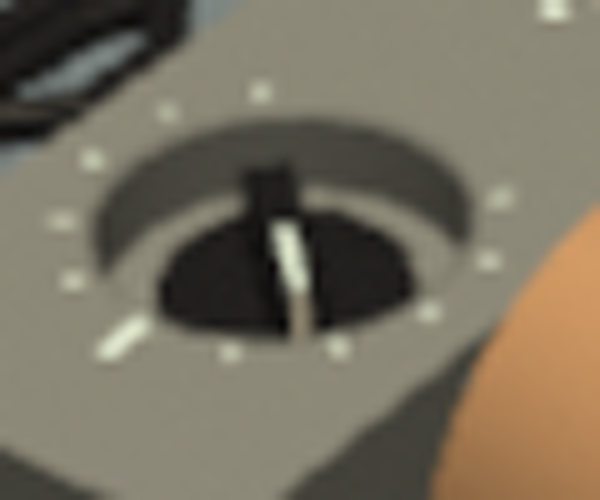

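Pressing on the bar top with only about 3.5 N slipped: the pointer is unchanged at (140,230) in the zoomed top view. I'll push the side of the bar with the closed fingertips instead (they look about 16 x 20 mm in the scene view).

```bash
cat > push.py <<'E'
from h import *
np.set_printoptions(precision=3,suppress=True)
def bar(th,s,n,z):
    u=np.array([np.cos(th),np.sin(th)]);v=np.array([-u[1],u[0]]); p=np.array([52,-55])+s*u+n*v
    return W(p[0],p[1],z)-[0.5,0,0]
def push(th0,th1,s=8,n0=16.3,n1=13.3,zt=90,away=True):
    arm.move_pose(bar(th0,s,n0,150),down(th0-np.pi/2)); arm.move_linear(bar(th0,s,n0,102),rate=150)
    f0=status.observe()["contact_force"]
    hit=arm.move_linear(bar(th0,s,n0,zt),rate=40,force_limit=6); o=status.observe(); print("in",hit,o["eef_pos"],o["contact_force"]-f0)
    if hit:
        p=o["eef_pos"].copy();p[2]=150;arm.move_linear(p);return False
    hit=arm.move_linear(bar(th0,s,n1,zt),rate=30,force_limit=15);o=status.observe(); print("side",hit,o["eef_pos"],o["contact_force"]-f0)
    N=int(np.ceil(abs(th1-th0)/.12))
    for th in np.linspace(th0,th1,N+1)[1:]:
        arm.move_linear(bar(th,s,n1,zt),down(th-np.pi/2),rate=30,force_limit=15); o=status.observe(); print(round(th,2),o["eef_pos"]-bar(th,s,n1,zt),o["contact_force"]-f0)
    arm.move_linear(bar(th1,s,n1+2,zt),rate=60)
    arm.move_linear(bar(th1,s,n1+2,150),rate=200)
    return True
def look(tag):
    arm.move_linear(W(-110,-55,200),rate=250)
    fr=snap(tag); print(status.observe()["clock"])
    import pickle; pickle.dump(fr,open(f"f_{tag}.pkl","wb"))
    zoom(fr["top"],(355,180,410,235),10,f"pics/dz_{tag}.png");zoom(fr["scene"],(235,205,295,255),10,f"pics/dzs_{tag}.png")
E
python3 - <<'E'
from push import *
if push(0.93,0.0): pass
look("p1")
E
```

```text
in True [655.028 -33.448  91.355] [-0.773 -0.441  6.964]
14.175
```

View pics/dz_p1.png

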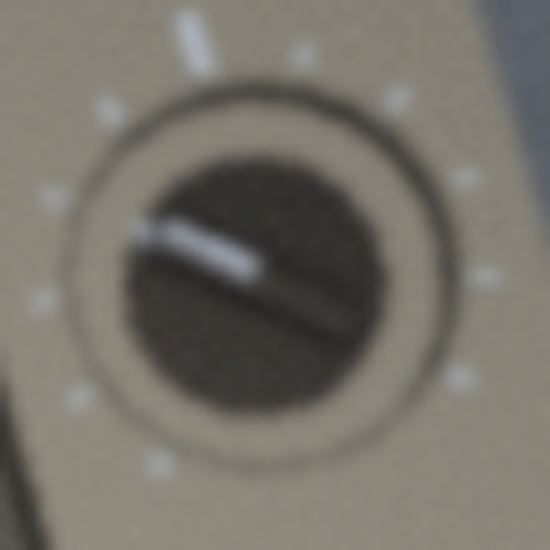

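View pics/dzs_p1.png

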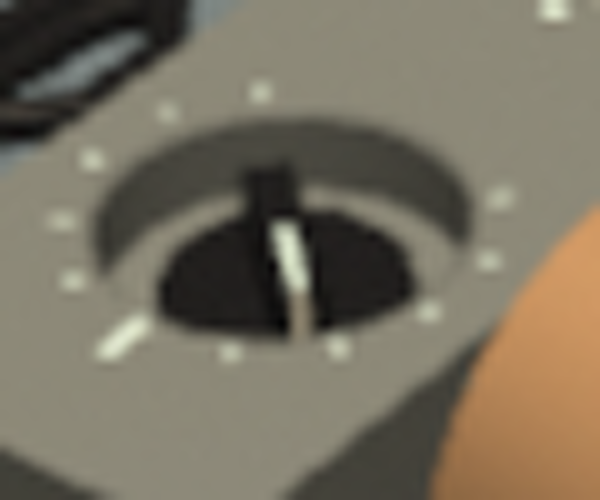

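The fingertips went 7.6 mm into the well, already 6.6 mm below the bar's top, before a light touch stopped them. That depth is enough, so I'll go slightly shallower and nearer the bar.

```bash
python3 - <<'E'
from push import *
push(0.93,0.0,s=8,n0=15.8,zt=92.5)
look("p2")
E
```

```text
in False [654.383 -33.347  92.582] [ 0.053 -0.491  0.859]
side False [657.078 -34.265  92.63 ] [-0.814 -0.925  0.477]
0.81 [0.11  0.015 0.062] [-0.445  0.103 -0.779]
0.7 [-0.474  0.094 -0.1  ] [-1.7    0.398  0.487]
0.58 [-0.378  0.035 -0.137] [-3.387 -0.839  0.921]
0.46 [-0.137  0.008 -0.116] [-1.672  0.302  0.524]
0.35 [ 0.001 -0.01  -0.064] [-1.765  1.122 -0.042]
0.23 [ 0.085 -0.01  -0.006] [-0.351  1.314  0.651]
0.12 [ 0.145 -0.009  0.03 ] [-0.575  1.061  0.45 ]
0.0 [ 0.169 -0.045  0.053] [-1.003  1.229  0.031]
19.75
```

View pics/dz_p2.png

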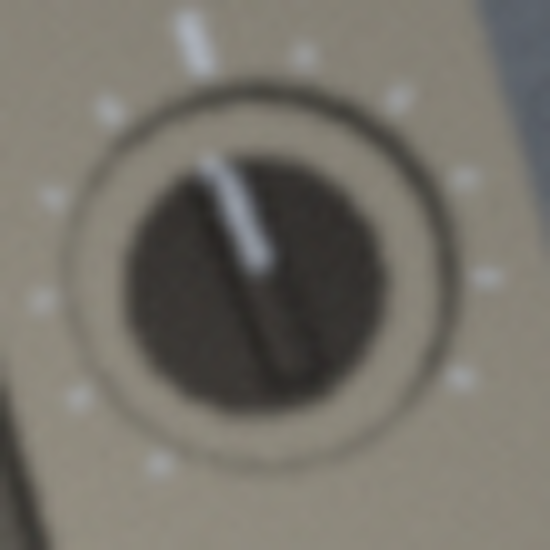

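View pics/dzs_p2.png

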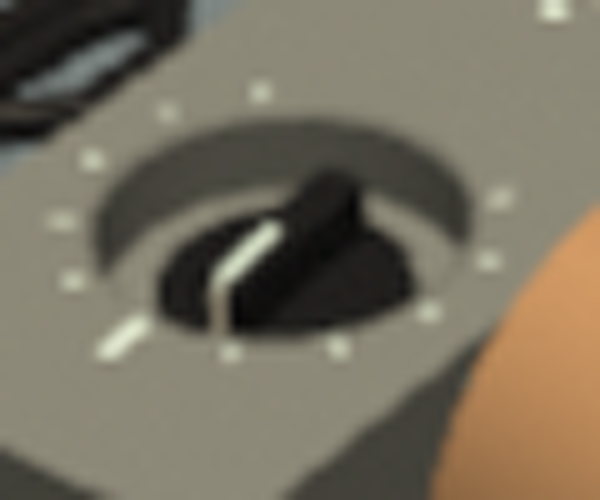

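The bar turned and the pointer is now near the long tick. I'll measure the residual angle from a brightness mask of the line.

```bash
cat > ang.py <<'E'
from h import *
import pickle,sys
np.set_printoptions(precision=2,suppress=True)
def ang(fr):
    for n,ctr in(("top",(379,203)),("scene",(258.5,231))):
        f=fr[n]; g=cv2.cvtColor(f["img"],cv2.COLOR_RGB2GRAY).astype(float); u0=np.array(ctr)
        K=4; G=cv2.resize(g,None,fx=K,fy=K,interpolation=cv2.INTER_CUBIC)
        x0,y0=((u0-10)*K).astype(int); sub=G[y0:y0+20*K,x0:x0+20*K]
        yy,xx=np.mgrid[0:20*K,0:20*K]; 
        for thr in ((110,130,150) if n=="top" else (130,160,190)):
            m=(sub>thr).astype(np.uint8)
            k,l,st,c=cv2.connectedComponentsWithStats(m)
            # component nearest centre of window, excluding border-touching
            best=[i for i in range(1,k) if st[i,0]>0 and st[i,1]>0 and st[i,0]+st[i,2]<20*K and st[i,1]+st[i,3]<20*K and st[i,4]>40]
            if not best: continue
            i=max(best,key=lambda i:st[i,4]); pix=np.argwhere(l==i)[:,::-1]
            uv=(pix+[x0,y0]+.5)/K-.5
            P=np.array([plane(f,*u,84)[:2] for u in uv]); m_=P.mean(0); _,sv,V=np.linalg.svd(P-m_,full_matrices=False); d=V[0]*np.sign(V[0]@[1,.3])
            a=np.arctan2(d[1],d[0])-0.285; print(n,thr,st[i].tolist(),"angle",round(a,3),"len",np.ptp((P-m_)@V[0]).round(1),"wid",np.ptp((P-m_)@V[1]).round(1),m_)
if __name__=="__main__": ang(pickle.load(open(f"f_{sys.argv[1]}.pkl","rb")))
E
python3 ang.py p2
```

```text
scene 130 [32, 25, 26, 29, 260] angle 0.163 len 21.9 wid 4.6 [678.78 -40.9 ]
scene 160 [33, 26, 23, 24, 178] angle 0.141 len 18.6 wid 3.6 [678.37 -41.21]
scene 190 [36, 28, 19, 18, 93] angle 0.121 len 14.4 wid 2.1 [677.68 -41.48]
```

```bash
sed -i 's/thr in ((110,130,150)/thr in ((110,120,130,140,150,160)/; s/(379,203)/(378.5,206)/' ang.py; sed -i 's/np.ceil(abs(th1-th0)\/.12)/np.ceil(abs(th1-th0)\/.2)/' push.py; python3 - <<'E'
from push import *
push(0.2,-0.145,s=8,n0=15.3,zt=92.5)
look("p3")
E
python3 ang.py p3
```

```text
in False [666.369 -29.078  92.594] [-0.243 -0.587  1.006]
side False [667.621 -30.995  92.7  ] [-0.39  -0.088  0.386]
0.03 [ 0.039 -0.009  0.012] [-1.31  -0.122  0.413]
-0.14 [-0.407  0.313 -0.091] [-1.237  1.658  1.116]
23.8917
top 140 [39, 3, 12, 36, 141] angle -0.028 len 16.3 wid 2.1 [676.61 -44.47]
scene 130 [28, 25, 29, 24, 248] angle 0.011 len 19.5 wid 5.2 [678.85 -42.22]
scene 160 [29, 26, 27, 21, 170] angle -0.007 len 17.8 wid 3.9 [678.72 -42.25]
scene 190 [33, 35, 11, 10, 41] angle 0.103 len 7.5 wid 2.1 [681.11 -41.65]
```

View pics/dz_p3.png

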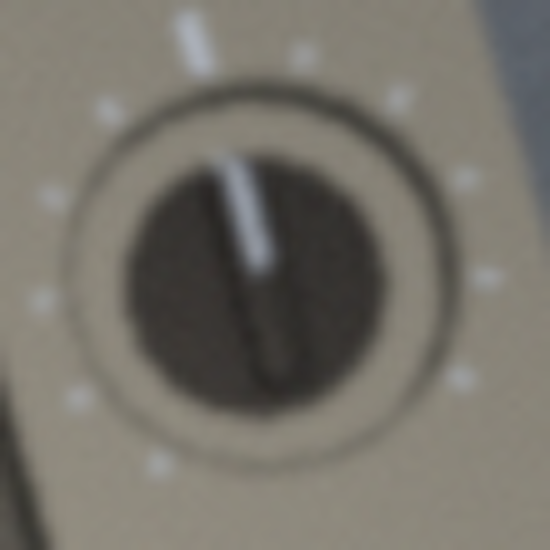

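View pics/dzs_p3.png

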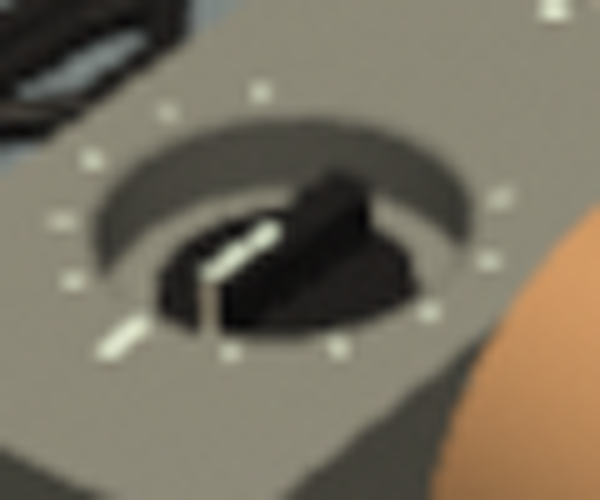

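The dial reads within about 0.03 rad of the long tick in both views. Next, the switch.

```bash
python3 - <<'E'
from push import *
q=down(-np.pi/2); d=np.array([-.5,0,0])
arm.move_pose(W(-86,-55,130)+d,q)
arm.move_linear(W(-86,-55,100.8)+d,rate=100,force_limit=8)
f0=status.observe()["contact_force"]; print(status.observe()["eef_pos"])
c,s=np.cos(YAW),np.sin(YAW)
loc=lambda p:(c*(p[0]-O[0])+s*(p[1]-O[1]), -s*(p[0]-O[0])+c*(p[1]-O[1]))
for x in (-80,-77,-76,-75,-74,-73,-72,-71,-70,-69,-68,-67,-66,-65,-64):
    hit=arm.move_linear(W(x,-55,100.8)+d,rate=25,force_limit=11); o=status.observe(); F=o["contact_force"]-f0
    print(x,hit,np.round(loc(o["eef_pos"]),2),round(o["eef_pos"][2],2),"Fx",round(F[0]*c+F[1]*s,2))
    if hit: break
p=W(x-5,-55,100.8)+d; arm.move_linear(p,rate=60); p[2]=160; arm.move_linear(p,rate=200)
arm.move_pose(W(-230,-55,260),q)
fr=snap("sw"); print(status.observe()["clock"])
import pickle; pickle.dump(fr,open("f_sw.pkl","wb"))
zoom(fr["top"],(270,150,450,340),3.1,"pics/t_sw.png"); zoom(fr["scene"],(185,145,455,325),2.9,"pics/s_sw.png")
E
python3 ang.py sw
```

```text
[534.301 -85.369 101.724]
-80 False [-80.06 -55.02] 101.16 Fx 1.0
-77 False [-77.33 -54.88] 100.77 Fx 0.78
-76 False [-76.81 -54.74] 100.69 Fx -1.56
-75 False [-76.28 -54.67] 100.61 Fx -2.82
-74 False [-74.46 -54.74] 100.72 Fx -2.35
-73 False [-72.6  -55.07] 100.99 Fx 0.37
-72 False [-71.85 -55.1 ] 100.95 Fx 0.77
-71 False [-71.3  -54.92] 100.84 Fx 0.48
-70 False [-70.4  -54.89] 100.79 Fx 1.05
-69 False [-69.38 -54.88] 100.8 Fx 0.84
-68 False [-68.67 -54.79] 100.74 Fx -0.81
-67 False [-68.38 -54.71] 100.64 Fx -4.04
-66 False [-68.17 -54.64] 100.55 Fx -6.41
-65 False [-68.03 -54.63] 100.53 Fx -8.39
-64 False [-67.9  -54.59] 100.47 Fx -11.41
30.225
top 130 [38, 2, 13, 37, 188] angle -0.026 len 16.9 wid 2.5 [676.78 -44.4 ]
top 140 [40, 6, 10, 31, 76] angle -0.021 len 14.1 wid 1.3 [676.84 -44.38]
scene 130 [28, 25, 29, 24, 243] angle 0.012 len 19.5 wid 5.1 [678.84 -42.24]
scene 160 [29, 26, 27, 21, 155] angle -0.011 len 17.3 wid 3.8 [678.58 -42.25]
```

View pics/t_sw.png

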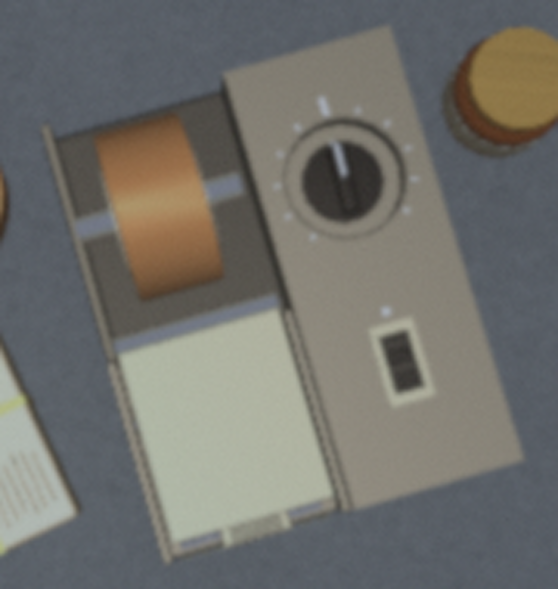

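View pics/s_sw.png

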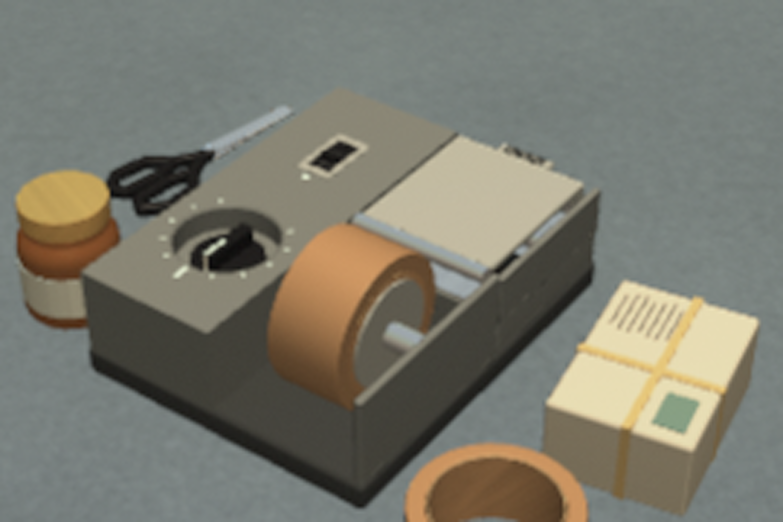

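The force trace shows the detent (-2.8 N), a snap-over, then a hard stop about 8 mm on. I'll compare the switch before and after, and check that the bystanders haven't moved.

```bash
python3 - <<'E'
from h import *
import pickle
t,s=pickle.load(open("f0.pkl","rb")); fr=pickle.load(open("f_sw.pkl","rb"))
A=[cv2.resize(f["img"][y:y+38,x:x+38,::-1],(390,290),interpolation=cv2.INTER_CUBIC) for f,x,y in((t,381,247),(fr["top"],381,247),(s,281,180),(fr["scene"],281,180))]
cv2.imwrite("pics/swcmp.png",np.vstack([np.hstack(A[:2]),np.hstack(A[2:])]))
for n,a,b in(("top",t,fr["top"]),("scene",s,fr["scene"])):
    d=cv2.absdiff(cv2.GaussianBlur(a["img"],(3,3),0),cv2.GaussianBlur(b["img"],(3,3),0)).max(2)>30
    k,l,st,c=cv2.connectedComponentsWithStats(d.astype(np.uint8)); print(n,[r.tolist() for r in st[1:] if r[4]>5])
E
```

```text
top [[369, 195, 14, 13, 74], [308, 248, 69, 78, 3610], [367, 265, 3, 10, 12], [416, 360, 224, 120, 15678], [575, 454, 5, 3, 6], [550, 466, 3, 3, 6], [553, 471, 11, 9, 51], [615, 471, 5, 4, 11]]
scene [[322, 0, 63, 92, 3449], [545, 0, 65, 56, 2050], [634, 7, 3, 3, 8], [492, 8, 33, 53, 796], [597, 11, 3, 4, 8], [474, 23, 24, 62, 958], [534, 36, 8, 10, 44], [535, 55, 105, 79, 3548], [581, 68, 32, 12, 57], [328, 161, 14, 6, 37], [344, 162, 13, 7, 40], [341, 167, 32, 32, 410], [340, 182, 7, 5, 21], [335, 184, 4, 2, 7], [312, 193, 74, 45, 1779], [310, 211, 8, 6, 10], [254, 222, 13, 17, 101], [265, 223, 8, 5, 28]]
```

View pics/swcmp.png

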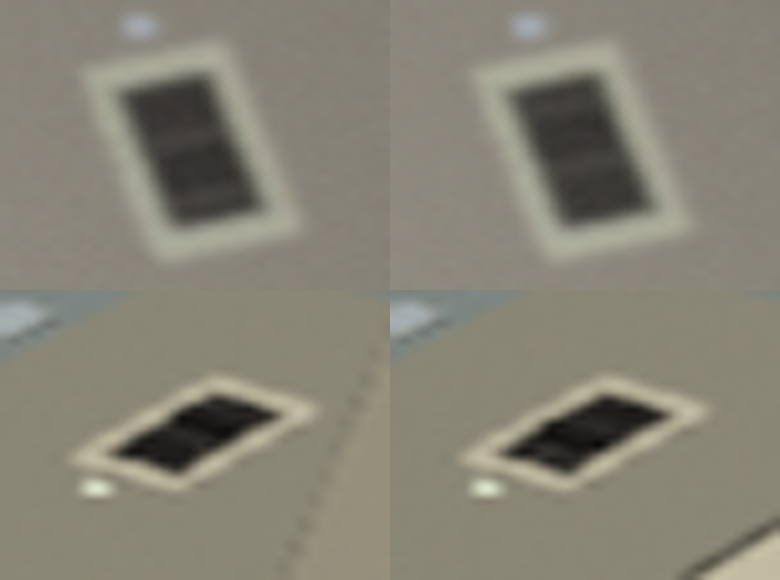

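The ridge has moved towards the pip in both views. No change shows at the box, roll, jar or scissors. The robot is clear, so I'm handing in.

```bash
python3 - <<'E'
from workcell import arm,status
print(status.observe()["clock"], arm.sign_off())
E
```

```text
the job is handed in; nothing more can be done
30.225 None
```

The dispenser is ready: the cover is shut, the dial is at the long tick, and the power switch was pushed to on last. I handed it in at 30.2 s with the arm clear.

- **Cover:** I swung it down with the closed fingertips. It stopped level at z ≈ 92 mm, matching the shut height given.
- **Dial:** Two attempts failed first. Twisting from on top slipped, and the first try at entering the well stopped on a light 7 N touch. Pushing the side of the bar then turned it in two passes. The last reading puts the pointer within about 0.03 rad of the long tick in both views.
- **Switch:** The force showed the detent (about 3 N), then a snap, then the end stop. Both views show the ridge has moved towards the pip.
- **Bystanders:** Comparing the first and last pictures shows no change at the gift box, spare roll, jar or scissors.
- **Disagreements:** The two cameras differed by 2–4 mm. Heights measured across the two views came out about 3 mm low (82 mm against 85 mm for the deck). I used the stated heights, which agreed with where the arm made contact. The deck also measured about 258 mm long against the 264 mm given for the whole dispenser.

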